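# A level scoop of salvaged capacitors

## Task

Use the scoop to take all three capacitor cans from the bin with the levelling arm as one heaped load, and lift it above the bin's walls. Then move the scoop out of the bin to the left under the arm, so that the arm strikes the top can off and it drops back into the bin. Set the scoop with its two remaining cans down flat on the table to the left of the bin and let go; handle the cans only with the scoop, never with the fingers.

Things in the scene. Friction and masses are not known exactly. Their poses are not given: they have to be found in the camera images.
- scoop: sheet-metal scoop, 160 g. Origin: under the pan floor, near its centre; x to the open mouth, z up. Pan 79 mm wide, 74 inside, floor 2 thick, sides 26 high, back wall 40 high at x -33..-35. At the mouth a ramp rises from the tip (x +58) to a 7.5 mm high lip at x +38. Two cans fill its floor; a third rides on them, its centre 46 to 51 mm over the underside. Held level it keeps all three.
- scoop_grip (a point): best grip, on the scoop's wooden handle, axes as the scoop: middle height of a level bar 18 mm wide (y), 24 mm tall, above and behind the pan, at scoop x -65, z +78 mm. The bar runs from scoop x -37 to -115 mm, on a post behind the back wall. Grip it across its width from above.
- bin: fixed white open bin, the one with a steel levelling arm. Origin: centre of underside; x to its far end, y left, z up. 240 x 106 x 45 mm high, walls and floor 5. A rail inside the far wall (x 97..115, z 14..30) stops the cans; the scoop's ramp fits under it. Slid along the floor till its tip is 0 to 6 mm off the wall (x 115; needs 5 to 15 N), the scoop has all cans; draw back 20 mm, then lift.
- leveller_end (a point): underside of the levelling arm's free end, bin (14, 48, 108) mm, axes as the bin. The arm, 12 mm wide, 10 thick, runs from here along +x above the left wall to a post outside the bin (bin x 121..137, y 40..56). A loaded scoop with origin at bin x 30 to 38 and underside 55 to 65 mm up passes to +y under it: it clears the wall, the arm clears the lower cans and meets the top one.
- can_a: one of three alike black capacitor cans, smooth cylinders 35 mm across, 50 mm long, 45 g. Origin: centre; y along the cylinder. All lie across the bin, within 8 mm of its middle line: two on its floor at the far rail, one on top. This one: at the rail, bin x 79.
- can_b: one of three alike black capacitor cans, smooth cylinders 35 mm across, 50 mm long, 45 g. Origin: centre; y along the cylinder. All lie across the bin, within 8 mm of its middle line: two on its floor at the far rail, one on top. This one: beside it, bin x 44.
- can_c: one of three alike black capacitor cans, smooth cylinders 35 mm across, 50 mm long, 45 g. Origin: centre; y along the cylinder. All lie across the bin, within 8 mm of its middle line: two on its floor at the far rail, one on top. This one: on top between the others.

How it is judged (in metres and radians):
On the way, in this order (a step that is already met when the one before it is completed fails the run):
1. all three cans ride heaped in the scoop, whose underside is more than 50 mm above the table (height (world z) of scoop above 0.05 m and x of can_a in the frame of scoop between -0.045 and 0.045 m and y of can_a in the frame of scoop between -0.045 and 0.045 m and z of can_a in the frame of scoop between 0 and 0.075 m and x of can_b in the frame of scoop between -0.045 and 0.045 m and y of can_b in the frame of scoop between -0.045 and 0.045 m and z of can_b in the frame of scoop between 0 and 0.075 m and x of can_c in the frame of scoop between -0.045 and 0.045 m and y of can_c in the frame of scoop between -0.045 and 0.045 m and z of can_c in the frame of scoop between 0 and 0.075 m), for 0.2 s.
2. with the scoop still raised (over 40 mm), the levelling arm strikes a can that is 85 mm or more above the table (height (world z) of scoop above 0.04 m and ((contact force between can_a and bin above 0.2 N and height (world z) of can_a above 0.085 m) or (contact force between can_b and bin above 0.2 N and height (world z) of can_b above 0.085 m) or (contact force between can_c and bin above 0.2 N and height (world z) of can_c above 0.085 m))), for 0.02 s.
At the end, for the whole second after the job is handed in: Two of the cans lie on the pan floor of the scoop, inside its walls; the third lies in the bin; the scoop stands on the table (underside below 12 mm, tilted less than 10 degrees) with its origin more than 90 mm to the left of the bin's middle line; all at rest (((x of can_b in the frame of scoop between -0.04 and 0.04 m and y of can_b in the frame of scoop between -0.038 and 0.038 m and z of can_b in the frame of scoop between 0 and 0.032 m and x of can_c in the frame of scoop between -0.04 and 0.04 m and y of can_c in the frame of scoop between -0.038 and 0.038 m and z of can_c in the frame of scoop between 0 and 0.032 m and x of can_a in the frame of bin between -0.12 and 0.12 m and y of can_a in the frame of bin between -0.053 and 0.053 m and z of can_a in the frame of bin between 0 and 0.06 m) or (x of can_a in the frame of scoop between -0.04 and 0.04 m and y of can_a in the frame of scoop between -0.038 and 0.038 m and z of can_a in the frame of scoop between 0 and 0.032 m and x of can_c in the frame of scoop between -0.04 and 0.04 m and y of can_c in the frame of scoop between -0.038 and 0.038 m and z of can_c in the frame of scoop between 0 and 0.032 m and x of can_b in the frame of bin between -0.12 and 0.12 m and y of can_b in the frame of bin between -0.053 and 0.053 m and z of can_b in the frame of bin between 0 and 0.06 m) or (x of can_a in the frame of scoop between -0.04 and 0.04 m and y of can_a in the frame of scoop between -0.038 and 0.038 m and z of can_a in the frame of scoop between 0 and 0.032 m and x of can_b in the frame of scoop between -0.04 and 0.04 m and y of can_b in the frame of scoop between -0.038 and 0.038 m and z of can_b in the frame of scoop between 0 and 0.032 m and x of can_c in the frame of bin between -0.12 and 0.12 m and y of can_c in the frame of bin between -0.053 and 0.053 m and z of can_c in the frame of bin between 0 and 0.06 m)) and height (world z) of scoop below 0.012 m and angle between scoop's own z axis and vertical below 0.17 rad and y of scoop in the frame of bin above 0.09 m and linear speed of scoop below 0.03 m/s and linear speed of each of can_a, can_b, can_c below 0.05 m/s); the robot touches nothing.
It fails at once if the fingers touch a can (contact force between the fingers and can_a above 1 N or contact force between the fingers and can_b above 1 N or contact force between the fingers and can_c above 1 N).
It also fails if it takes over 51 s, if anything falls off the work surface, if the arm or the gripper's body presses on something with over 40 N, if the wrist force passes 120 N, or if a joint passes its speed limit or range.

## Robot

A 6-joint arm with a two-finger parallel gripper is mounted at the origin on the work surface. World frame = base frame: x ahead of the robot, y to its left, z up, the work surface at z = 0. Lengths are in mm, angles in rad, forces in N, time in s.
With the tool pointing down it reaches from about 350 to 975 mm from the base axis. Payload 17.4 kg.
Tool frame: the origin (TCP) lies midway between the tips of the shut fingers; the grasp point (between the pads) lies 19 mm behind it (env.grip_point_offset is the distance from the TCP to the grasp point, in mm); y points along the fingers, x is the direction in which the jaws open and shut, and the axes are right-handed (so a half turn about y gives the same grasp; the last joint's range is limited). The gripper opens to 85 mm and grips with 20 to 120 N. Pads are 22 mm wide; open, the fingers measure 114 mm over their backs; the gripper's body (76 mm by 85 mm) begins 54 mm behind the grasp point. The pads swing forward as they close: fully open they stand 13 mm farther back than shut.
Start: joints at [-1.237, 0.116, 1.442, -0, 1.584, -0.038], TCP at [245.214, -628.89, 231.303] pointing down, gripper open.
Joint ranges: [-2.83, 2.83], [-0.83, 2.19], [0.07, 2.5], [-1.14, 4.28], [0.01, 3], [-2.97, 2.97]. Speed limits (rad/s): [1.89, 1.89, 2.22, 3.14, 3.14, 3.14].

## Interface

Orientations are given as a unit quaternion [x, y, z, w].
In Python, from station import readout, eyes, workorder, env gives the robot as it stands. The module is installed in compiled form; this text tells all that it offers.
- The arm moves only by the shell command python3 -m jog 'ROWS'. ROWS is JSON, a list of rows, each a list of 7 numbers: the turn, a rotation vector about the tool's x, y, z in rad, then the shift along the tool's x, y, z in cm, then the closure, from 0 (fully open) to 1 (shut). A call has 1 to 8 rows; each row is the pose to reach, as a shift and turn from the pose commanded when the call began, along the tool's axes at that moment; what a row does not reach only later rows make up. A row lasts 1/8 s, in which the tool goes at most 62.5 mm and 10.7 degrees, less where a joint would pass 70% of its speed; a pose out of reach is approached as far as the arm can. A call with a gripper value outside its range is refused whole. The fingers move at their own pace and stop on an object; the grip force is fixed at half the most. Time passes only in rows, so rows that repeat a pose let the fingers close. It gives the time, the measured TCP pose, the force and the opening at its end, in the units of the state.
- readout.state(): the state, without advancing time (a new reading comes with each control period).
- eyes.read_camera(name): name is "scene" or "side" or "wrist"; returns a dict with "img" (400x640x3 uint8, red, green, blue), "fx", "fy", "cx", "cy" (pixels), "camera_from_world" (4x4, takes a point from world to camera coordinates). Camera axes: x right, y down, z forward; pixel columns grow to the right and rows downward; lengths in mm; the calibration is good to about 2 mm. The wrist camera is an equidistant fisheye: a pixel r from the principal point sees the ray r / f radians off the axis. A picture is of the moment at which its call begins. There is no depth.
- workorder.sign_off(): hands the job in, once; it reports no verdict.
Trained networks look in a picture, given as the dict that the camera call returned (one of the last four; its "shot" number tells which), for a name from the list of things; names that differ only in an ending like _2 or _b are one class to them, and where a whole thing is asked for, a point or a joint stands for the part that bears it (a point fixed in the world has none). Each returns a list of dicts, best first, with "p" (0 to 1); they miss things now and then, are a little off and sometimes report something else, mostly with a low value. They report only what shows in the picture. A call takes as long as a camera call.
- eyes.boxes_of(label, picture): "point" ([row, column] in pixels, amid what is visible of it).
- eyes.masks_of(label, picture): "region" (400x640 bool, what is visible of it) and "point" ([row, column] in pixels, amid what is visible of it).
The state is a dict: "t": time; "joint_pos": joint angles; "qd": joint speeds; "tau": joint torques, N m; "position": TCP position; "orientation": TCP orientation; "contact_force": force on the tool from outside, world axes, zero at the start; "wrist_torque": the same for the moment, N m; "width": finger opening in mm.
Only numpy, scipy, OpenCV 4.12 (cv2) and the standard library are available. Lean on these libraries where they do the work, as an engineer would, in place of code of your own. Each camera call takes 0.05 s, during which the arm holds its last target. There are 200 camera calls.

## Working session

There is one attempt and no reset: what is moved stays moved. The work goes in short steps, Python scripts to look and compute and a shell command to move; the robot and the scene stay as the last step left them, time stands still between calls to the robot, and variables do not carry over. Pictures are saved under pics/ and viewed, about 8 in all and at most 12, crops included, and the job is handed in when it is done.

```bash
mkdir -p pics
cat > h.py <<'E'
import numpy as np, cv2
from scipy.spatial.transform import Rotation as R
from station import readout, eyes, workorder, env
def pix(p,c):
    T=np.array(p["camera_from_world"]);q=T[:3,:3]@np.array(c,float)+T[:3,3]
    return np.array([p["fx"]*q[0]/q[2]+p["cx"],p["fy"]*q[1]/q[2]+p["cy"]])
def ray(p,u,v,fish=False):
    T=np.array(p["camera_from_world"]);Rm=T[:3,:3];o=-Rm.T@T[:3,3]
    x,y=(u-p["cx"])/p["fx"],(v-p["cy"])/p["fy"]
    if fish:
        r=np.hypot(x,y);d=np.array([x/r*np.sin(r),y/r*np.sin(r),np.cos(r)]) if r>0 else np.array([0,0,1.])
    else: d=np.array([x,y,1.])
    d=Rm.T@d;return o,d/np.linalg.norm(d)
def atz(p,u,v,z,fish=False):
    o,d=ray(p,u,v,fish);return o+d*(z-o[2])/d[2]
def save(p,name): cv2.imwrite(f"pics/{name}.png",np.ascontiguousarray(p["img"][:,:,::-1]))
E
python3 - <<'E'
from h import *
s=readout.state();print(s["t"],s["position"],s["orientation"],s["contact_force"],s["width"],env.grip_point_offset)
ims=[]
for n in ["scene","side"]:
    p=eyes.read_camera(n);ims.append(p["img"])
    T=np.array(p["camera_from_world"]);print(n,p["fx"],p["cx"],p["cy"],(-T[:3,:3].T@T[:3,3]).round(),T[2,:3].round(2))
    save(p,n+"0")
    for l in ["scoop","bin","can_a","scoop_grip"]:
        print(n,l,[(round(d["p"],2),np.round(d["point"]).tolist()) for d in eyes.masks_of(l,p)][:4])
E
```

```text
0.0 [ 245.13668442 -628.68803829  230.52493945] [-0.58353976  0.39933032 -0.39861641  0.58405617] [-0.24404192  0.03415064 -0.32570311] 85.25455263489617 18.700000000000003
scene 433.3472537152219 320.5657895354568 200.85318811934127 [ 893. -433.  591.] [-0.4   0.63 -0.67]
scene scoop [(0.71, [181.0, 362.0])]
scene bin [(0.77, [294.0, 243.0])]
scene can_a [(0.96, [301.0, 272.0]), (0.72, [321.0, 282.0]), (0.67, [321.0, 259.0])]
scene scoop_grip [(0.7, [178.0, 360.0]), (0.33, [291.0, 243.0])]
side 462.86609353511534 323.3107981740415 207.75858081024978 [ 241. -383.  671.] [ 0.44  0.54 -0.72]
side scoop [(0.74, [190.0, 270.0])]
side bin [(0.8, [319.0, 393.0])]
side can_a [(0.86, [280.0, 426.0]), (0.72, [303.0, 422.0]), (0.42, [295.0, 443.0])]
side scoop_grip [(0.92, [190.0, 272.0])]
```

View pics/scene0.png

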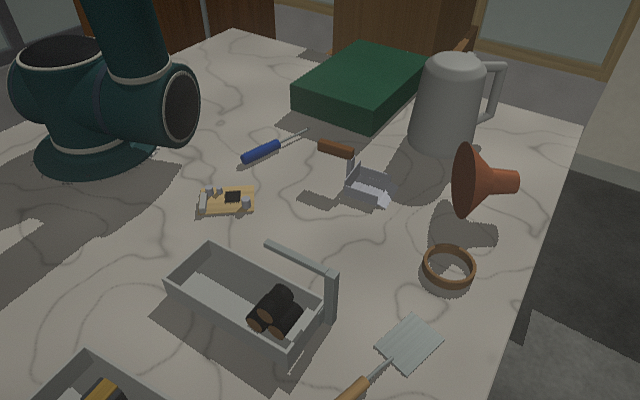

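View pics/side0.png

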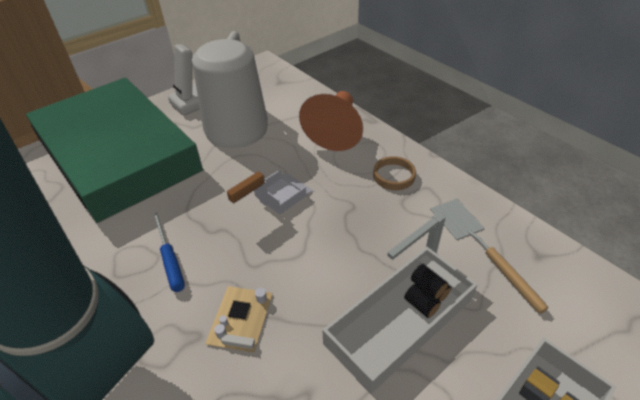

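```bash
cat >> h.py <<'E'
import itertools
from scipy.optimize import minimize
BIN=[(-120,120,-53,53,0,5),(-120,-115,-53,53,0,45),(115,120,-53,53,0,45),(-120,120,-53,-48,0,45),(-120,120,48,53,0,45),(14,137,42,54,108,118),(121,137,40,56,0,118)]
SCOOP=[(-35,38,-39.5,39.5,0,2),(-35,38,-39.5,-37,0,26),(-35,38,37,39.5,0,26),(-35,-33,-39.5,39.5,0,40),(38,58,-39.5,39.5,0,4),(-115,-37,-9,9,66,90),(-43,-35,-6,6,0,70)]
def render(p,boxes,x,y,yaw,z=0):
    m=np.zeros((400,640),np.uint8);c,s=np.cos(yaw),np.sin(yaw)
    for b in boxes:
        P=np.array(list(itertools.product(b[:2],b[2:4],b[4:])),float)
        W=np.c_[x+c*P[:,0]-s*P[:,1],y+s*P[:,0]+c*P[:,1],z+P[:,2]]
        q=np.array([pix(p,w) for w in W])
        cv2.fillConvexPoly(m,cv2.convexHull(np.round(q*16).astype(np.int32)),1,shift=4)
    return m>0
def fit(views,boxes,x0):
    def f(v): 
        return sum(1-(a&m).sum()/max(1,(a|m).sum()) for a,m in ((render(p,boxes,v[0],v[1],v[2]),m) for p,m in views))/len(views)
    best=None
    for y in np.linspace(-np.pi,np.pi,16,endpoint=False) if x0[2] is None else [x0[2]]:
        S=np.array([[x0[0],x0[1],y],[x0[0]+20,x0[1],y],[x0[0],x0[1]+20,y],[x0[0],x0[1],y+.2]])
        r=minimize(f,S[0],method="Nelder-Mead",options=dict(initial_simplex=S,xatol=.05,fatol=1e-4,maxfev=160))
        if best is None or r.fun<best.fun: best=r
    return best.x,best.fun
E
python3 - <<'E'
from h import *
V={"scoop":[],"bin":[]};P=[]
for n in ["scene","side"]:
    p=eyes.read_camera(n);P.append(p)
    V["scoop"].append((p,eyes.masks_of("scoop",p)[0]["region"]))
    m=eyes.masks_of("bin",p)[0]["region"].copy()
    for d in eyes.masks_of("can_a",p):
        if d["p"]>.4: m|=d["region"]
    V["bin"].append((p,m))
print(atz(P[0],362,181,20),atz(P[1],270,190,20),atz(P[0],243,294,20),atz(P[1],393,319,20))
for k,B in (("scoop",SCOOP),("bin",BIN)):
    u=[atz(p,*[np.argwhere(m).mean(0)[i] for i in (1,0)],25)[:2] for p,m in V[k]]
    x,fv=fit(V[k],B,[*np.mean(u,0),None]);print(k,x.round(3),fv)
    for i,p in enumerate(P): 
        im=p["img"] if k=="scoop" else p["img"]
        cs,_=cv2.findContours(render(p,B,*x).astype(np.uint8),0,2)
        p["img"]=np.ascontiguousarray(im);cv2.drawContours(p["img"],cs,-1,(255,0,0),1)
im=np.hstack([P[0]["img"][100:400,150:450],P[1]["img"][100:400,200:500]]);cv2.imwrite("pics/fit.png",im[:,:,::-1])
E
```

```text
[592.06337514 206.91976453  20.        ] [586.21365355 219.34429021  20.        ] [ 571.6446858  -148.10474777   20.        ] [ 561.52777722 -151.21160323   20.        ]
scoop [6.01539e+02 2.10669e+02 1.30000e-01] 0.09646331190934998
bin [ 5.77344e+02 -1.52528e+02  1.80000e-02] 0.03140041673249283
```

View pics/fit.png

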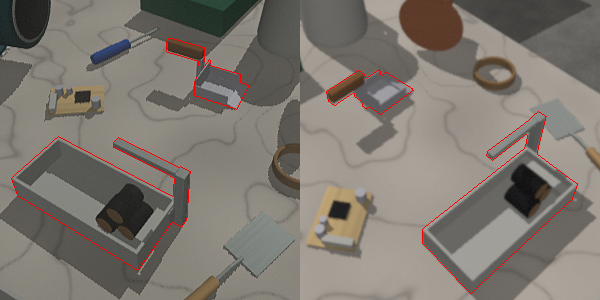

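```bash
cat >> h.py <<'E'
BX=np.array([577.3,-152.5,.018]); SC=np.array([601.5,210.7,.13])
def w_of(b,P):
    c,s=np.cos(b[2]),np.sin(b[2]);return np.array([b[0]+c*P[0]-s*P[1],b[1]+s*P[0]+c*P[1],P[2]])
def delta(tcp,yaw,sgn=None):
    """tool-axes rotvec and shift(cm) to TCP target; jaw x axis along +-(yaw+90deg)"""
    s=readout.state();R0=R.from_quat(s["orientation"]);p=np.array(s["position"])
    best=None
    for k in (1,-1):
        x=k*np.array([-np.sin(yaw),np.cos(yaw),0]);y=np.array([0,0,-1.]);Rt=R.from_matrix(np.c_[x,y,np.cross(x,y)])
        r=(R0.inv()*Rt).as_rotvec()
        if best is None or np.linalg.norm(r)<np.linalg.norm(best): best=r
    sh=R0.inv().apply(np.array(tcp)-p)/10
    print("t",round(s["t"],2),"pos",p.round(1),"F",np.round(s["contact_force"],1),"w",round(s["width"],1));print("rot",best.round(4),"shift",sh.round(2))
E
python3 - <<'E'
from h import *
s=readout.state();print(R.from_quat(s["orientation"]).as_matrix().round(3))
g=w_of(SC,[-65,0,78]);print(g)
delta([g[0],g[1],170],SC[2])
E
```

```text
[[ 0.363  0.     0.932]
 [-0.932 -0.     0.363]
 [ 0.    -1.    -0.   ]]
[537.04847691 202.27378073  78.        ]
t 0.9 pos [ 245.2 -628.9  231.3] F [-0.7  0.2  0.4] w 85.0
rot [0.     0.2418 0.    ] shift [-66.84   6.13  57.39]
```

```bash
python3 -m jog '[[0,0.24,0,-66.84,4,57.39,0],[0,0.24,0,-66.84,4,57.39,0],[0,0.24,0,-66.84,4,57.39,0],[0,0.24,0,-66.84,4,57.39,0],[0,0.24,0,-66.84,4,57.39,0],[0,0.24,0,-66.84,4,57.39,0],[0,0.24,0,-66.84,4,57.39,0],[0,0.24,0,-66.84,4,57.39,0]]'
python3 -c "
from h import *
g=w_of(SC,[-65,0,78]);delta([g[0],g[1],175],SC[2])"
```

```text
t: 1.9
position: [410.9, -155.7, 208.9]
orientation: [-0.532, 0.466, -0.466, 0.532]
contact_force: [1.0, -1.4, 0.7]
width: 85.3
t 1.9 pos [ 410.9 -155.7  208.9] F [ 1.  -1.4  0.7] w 85.3
rot [-0.001   0.0014  0.0006] shift [-33.84   3.39  17.19]
```

```bash
python3 -m jog '[[0,0,0,-33.2,2,16.9,0],[0,0,0,-33.2,2,16.9,0],[0,0,0,-33.2,2,16.9,0],[0,0,0,-33.2,2,16.9,0],[0,0,0,-33.2,2,16.9,0],[0,0,0,-33.2,2,16.9,0],[0,0,0,-33.2,2,16.9,0],[0,0,0,-33.2,2,16.9,0]]'
python3 - <<'E'
from h import *
g=w_of(SC,[-65,0,78]);delta([g[0],g[1],59.3],SC[2])
p=eyes.read_camera("wrist");save(p,"w1")
T=np.array(p["camera_from_world"]);print(p["fx"],(-T[:3,:3].T@T[:3,3]).round(),T[:3,:3].round(2).tolist())
for l in ["scoop","scoop_grip"]:
    for d in eyes.masks_of(l,p)[:2]: print(l,d["p"],d["point"],atz(p,d["point"][1],d["point"][0],90,True))
E
```

```text
t: 2.9
position: [534.4, 193.6, 188.5]
orientation: [0.532, -0.466, 0.466, -0.532]
contact_force: [0.0, -1.9, -0.2]
width: 85.3
t 2.9 pos [534.4 193.6 188.5] F [ 0.  -1.9 -0.2] w 85.3
rot [0.0004 0.0024 0.0003] shift [-0.82 12.92  0.38]
309.70691628693146 [616. 205. 330.] [[0.13, -0.99, 0.0], [-0.94, -0.12, 0.32], [-0.32, -0.04, -0.95]]
scoop 0.65 [114.1, 314.9] [599.33176332 211.36244262  90.        ]
scoop_grip 0.75 [110.4, 316.9] [602.38021114 210.20469859  90.        ]
```

View pics/w1.png

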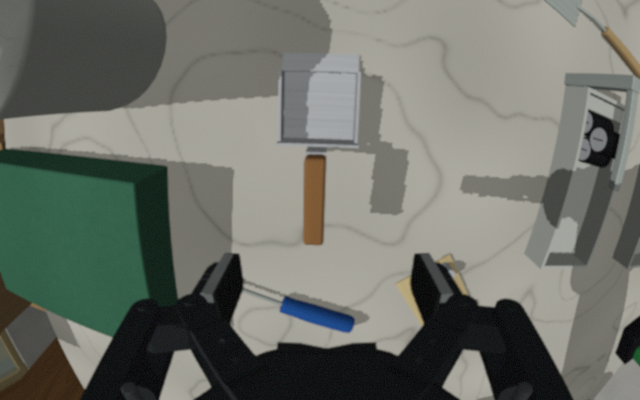

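The wrist view shows the scoop dead ahead: handle top face from about (316,155) to (313,244), pan above it at (320,105), and free space beside the handle.

Run:
```python
from h import *
p=eyes.read_camera("wrist")
a=(atz(p,304,244,90,True)+atz(p,323,244,90,True))/2;b=(atz(p,307,155,90,True)+atz(p,325.5,155,90,True))/2
print(a,b,np.arctan2((b-a)[1],(b-a)[0]),np.linalg.norm(b-a)); print(w_of(SC,[-115,0,90]),w_of(SC,[-37,0,90]))
g=w_of(SC,[-65,0,78]);delta([g[0],g[1],59.3],SC[2])
```

```text
[489.23971918 198.36417767  90.        ] [567.54490679 205.35560574  90.        ] 0.08904823280408417 78.61668062427182
[487.47038222 195.7920736   90.        ] [564.81220993 205.90353672  90.        ]
t 3.1 pos [534.6 192.7 189.1] F [-0.5 -0.2  0.1] w 85.6
rot [-0.0007  0.0005 -0.    ] shift [-0.91 12.98  0.36]
```

```bash
python3 -m jog '[[0,0.02,0,-0.95,4,0.5,0],[0,0.02,0,-0.95,8,0.5,0],[0,0.02,0,-0.95,11,0.5,0],[0,0.02,0,-0.95,12.9,0.5,0],[0,0.02,0,-0.95,12.9,0.5,0],[0,0.02,0,-0.95,12.9,0.5,0.5],[0,0.02,0,-0.95,12.9,0.5,1],[0,0.02,0,-0.95,12.9,0.5,1]]'; python3 -m jog '[[0,0,0,0,0,0,1],[0,0,0,0,0,0,1],[0,0,0,0,0,0,1],[0,0,0,0,0,0,1]]'
```

```text
t: 4.1
position: [538.6, 203.9, 60.4]
orientation: [-0.527, 0.471, -0.471, 0.528]
contact_force: [-0.1, -0.2, -0.1]
width: 32.2
t: 4.6
position: [538.5, 203.9, 60.2]
orientation: [-0.527, 0.471, -0.471, 0.527]
contact_force: [-2.0, -0.5, 6.0]
width: 16.9
```

```bash
python3 -m jog '[[0,0,0,0,-2,0,1],[0,0,0,0,-6,0,1],[0,0,0,0,-11,0,1],[0,0,0,0,-15,0,1],[0,0,0,0,-15,0,1],[0,0,0,0,-15,0,1]]'
python3 - <<'E'
from h import *
s=readout.state();print(s["contact_force"],s["wrist_torque"])
g=w_of(BX,[-58-65,0,0]);delta([g[0],g[1],200],BX[2])
E
```

```text
t: 5.35
position: [538.1, 203.7, 209.5]
orientation: [0.527, -0.471, 0.471, -0.527]
contact_force: [0.5, 0.2, -1.8]
width: 17.2
[ 0.50608601  0.24027369 -1.76058876] [-0.0165271   0.09596619  0.01173825]
t 5.35 pos [538.1 203.7 209.5] F [ 0.5  0.2 -1.8] w 17.2
rot [0.0002 0.0938 0.    ] shift [ 34.69   0.96 -12.32]
```

```bash
python3 -m jog '[[0,0.04,0,3,0,-1,1],[0,0.094,0,7.5,0,-2.6,1],[0,0.094,0,12.5,0,-4.4,1],[0,0.094,0,18,0,-6.4,1],[0,0.094,0,23.5,0,-8.3,1],[0,0.094,0,28.5,0,-10.1,1],[0,0.094,0,32.5,0,-11.5,1],[0,0.094,0,34.7,0,-12.3,1]]'; python3 -m jog '[[0,0,0,0,0,0,1],[0,0,0,0,0,0,1]]'
python3 - <<'E'
from h import *
g=w_of(BX,[-58-65,0,0]);delta([g[0],g[1],110],BX[2])
V=[]
for n in ["scene","side"]:
    p=eyes.read_camera(n);save(p,n+"2");m=eyes.masks_of("scoop",p)
    print(n,[(d["p"],d["point"]) for d in m]);V.append((p,m[0]["region"]))
import h
s=readout.state();z=s["position"][2]+18.7-78
B=SCOOP[:5]
# pose estimate: x,y,z,yaw,pitch of full model vs mask, ignoring hidden handle pixels
def rend(p,v):
    m=np.zeros((400,640),np.uint8);Rt=R.from_euler("ZY",[v[3],v[4]])
    for b in B:
        P=np.array(list(itertools.product(b[:2],b[2:4],b[4:])),float);W=Rt.apply(P)+v[:3]
        q=np.array([pix(p,w) for w in W]);cv2.fillConvexPoly(m,cv2.convexHull(np.round(q*16).astype(np.int32)),1,shift=4)
    return m>0
x0=np.r_[w_of([s["position"][0],s["position"][1],BX[2]],[65,0,z]),BX[2],0];x0[2]=z
f=lambda v:sum(1-(a&m).sum()/(a|m).sum() for a,m in((rend(p,v),m) for p,m in V))
S=np.vstack([x0]+[x0+d for d in np.diag([8,8,8,.08,.08])])
r=minimize(f,x0,method="Nelder-Mead",options=dict(initial_simplex=S,maxfev=500));print("nominal",x0.round(3),f(x0),"fit",r.x.round(3),r.fun)
for p,m in V:
    p["img"]=np.ascontiguousarray(p["img"])
    for v,c in((x0,(0,255,0)),(r.x,(255,0,0))):
        cs,_=cv2.findContours(rend(p,v).astype(np.uint8),0,2);cv2.drawContours(p["img"],cs,-1,c,1)
a,b=[p["img"] for p,_ in V];cv2.imwrite("pics/fit2.png",np.hstack([a[100:400,100:400],b[100:400,250:550]])[:,:,::-1])
E
```

```text
t: 6.35
position: [453.7, -156.4, 208.4]
orientation: [0.504, -0.497, 0.495, -0.504]
contact_force: [-0.7, 0.2, -1.3]
width: 17.4
t: 6.6
position: [454.6, -154.3, 208.9]
orientation: [0.505, -0.496, 0.495, -0.504]
contact_force: [1.3, -0.1, -0.8]
width: 17.4
t 6.6 pos [ 454.6 -154.3  208.9] F [ 1.3 -0.1 -0.8] w 17.4
rot [ 0.0011 -0.0002 -0.0007] shift [ 0.05  9.89 -0.02]
scene [(0.59, [217.3, 198.6])]
side [(0.91, [292.4, 382.5])]
nominal [ 5.19926e+02 -1.52903e+02  1.50172e+02  1.80000e-02  0.00000e+00] 0.7433380814865537 fit [ 5.16588e+02 -1.52355e+02  1.48495e+02  2.90000e-02  1.20000e-02] 0.6976599662584009
```

View pics/fit2.png

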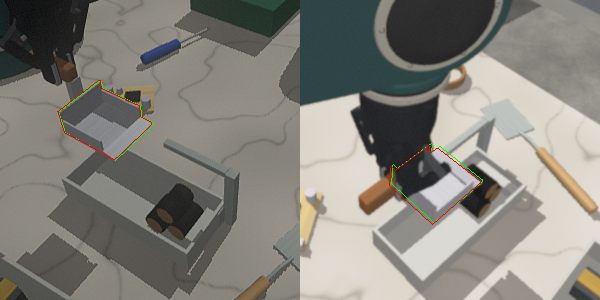

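The scoop is held level, within about 3 mm of nominal, centred over the bin behind the cans. Lowering it.

```bash
python3 -m jog '[[0,0,0,0,3,0,1],[0,0,0,0,7,0,1],[0,0,0,0,11,0,1],[0,0,0,0,13,0,1],[0,0,0,0,13.7,0,1],[0,0,0,0,14,0,1],[0,0,0,0,14,0,1]]'; python3 -m jog '[[0,0,0,0,0.1,0,1],[0,0,0,0,0.2,0,1],[0,0,0,0,0.3,0,1]]'; python3 -c "
from h import *
s=readout.state();print(s['contact_force'],s['wrist_torque'])"
```

```text
t: 7.68
position: [455.3, -154.9, 70.6]
orientation: [-0.504, 0.495, -0.496, 0.505]
contact_force: [-0.1, 0.3, -1.1]
width: 17.5
t: 8.05
position: [454.8, -154.8, 66.7]
orientation: [-0.504, 0.495, -0.496, 0.504]
contact_force: [-0.1, 0.1, -1.6]
width: 17.1
[-0.07397487  0.06110918 -1.56769635] [ 0.05610019  0.08949952 -0.02758747]
```

```bash
python3 -m jog '[[0,0,0,0,0.1,0,1],[0,0,0,0,0.1,0,1]]';  python3 -m jog '[[0,0,0,0,0.1,0,1],[0,0,0,0,0.1,0,1]]';python3 -m jog '[[0,0,0,0,0.1,0,1],[0,0,0,0,0.1,0,1]]'; python3 -c "
from h import *
s=readout.state();print(s['contact_force'],s['wrist_torque'])"
```

```text
t: 8.3
position: [454.7, -154.7, 65.5]
orientation: [0.504, -0.496, 0.495, -0.504]
contact_force: [-0.1, 0.7, -1.5]
width: 17.4
t: 8.55
position: [455.0, -154.9, 65.2]
orientation: [-0.504, 0.495, -0.496, 0.504]
contact_force: [-2.0, 0.5, 4.6]
width: 17.0
t: 8.8
position: [455.2, -155.0, 65.1]
orientation: [-0.504, 0.495, -0.496, 0.505]
contact_force: [-6.4, 0.7, 15.8]
width: 17.2
[-6.39796392  0.68737917 15.81672619] [0.32845486 1.04209166 0.01459695]
```

```bash
python3 -m jog '[[0,0,0,0,-0.05,0.5,1],[0,0,0,0,-0.05,1.5,1],[0,0,0,0,-0.05,2.5,1],[0,0,0,0,-0.05,3.5,1],[0,0,0,0,-0.05,4.5,1],[0,0,0,0,-0.05,5.3,1],[0,0,0,0,-0.05,6,1],[0,0,0,0,-0.05,6.6,1]]'; python3 -m jog '[[0,0,0,0,0,0.5,1],[0,0,0,0,0,1,1],[0,0,0,0,0,1.5,1],[0,0,0,0,0,2,1],[0,0,0,0,0,2.4,1],[0,0,0,0,0,2.4,1]]'; python3 -c "
from h import *
s=readout.state();print(s['contact_force'],s['wrist_torque']);delta(w_of(BX,[-11,0,65]),BX[2])"
```

```text
t: 9.8
position: [521.3, -153.9, 65.2]
orientation: [-0.504, 0.495, -0.496, 0.504]
contact_force: [-6.2, -0.5, 10.1]
width: 16.8
t: 10.55
position: [540.2, -153.7, 65.4]
orientation: [0.507, -0.499, 0.493, -0.501]
contact_force: [-64.9, 1.2, 45.4]
width: 17.1
[-64.86977008   1.1633921   45.41693359] [0.16309767 9.62577383 0.11175264]
t 10.55 pos [ 540.2 -153.7   65.4] F [-64.9   1.2  45.4] w 17.1
rot [ 0.0121 -0.0004 -0.    ] shift [-0.05  0.01  2.61]
```

```bash
python3 -m jog '[[0,0,0,0,-0.05,-0.4,1],[0,0,0,0,-0.05,-0.9,1],[0,0,0,0,-0.05,-0.9,1]]'
python3 - <<'E'
from h import *
s=readout.state();print(s['contact_force'],s['wrist_torque'],s["position"])
a=eyes.read_camera("scene");b=eyes.read_camera("side")
P=[cv2.resize(q,None,fx=2,fy=2,interpolation=2) for q in (a["img"][225:375,140:340],b["img"][200:350,320:520])]
cv2.imwrite("pics/j1.png",np.hstack(P)[:,:,::-1])
E
```

```text
t: 10.92
position: [535.8, -153.5, 65.1]
orientation: [-0.504, 0.495, -0.496, 0.504]
contact_force: [-3.8, -0.6, 6.2]
width: 17.1
[-3.83195985 -0.57582596  6.15637772] [-0.05422862  0.74935425  0.0131771 ] [ 535.82328409 -153.45223434   65.08408277]
```

View pics/j1.png

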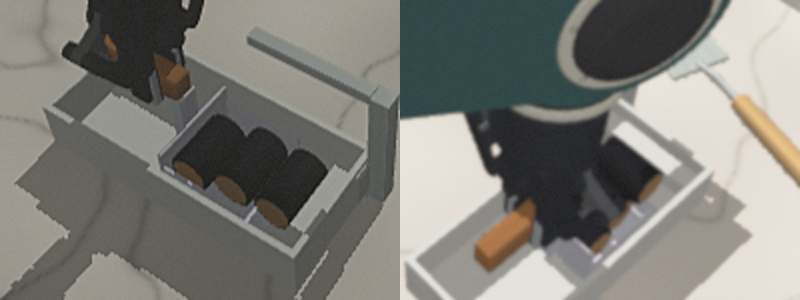

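The two rear cans are on the pan floor. The third is still at the rail, so the top can dropped into the pan while I was sliding and the scoop jammed. I'll pull back, see where the cans lie, and rebuild the heap: pour the front can out beside the rail can, then pour the last one on top of both.

```bash
python3 -m jog '[[0,0,0,0,-0.2,-0.6,1],[0,0,0,0,-0.3,-1.8,1],[0,0,0,0,-0.3,-3,1],[0,0,0,0,-0.3,-4.2,1],[0,0,0,0,-0.3,-5,1],[0,0,0,0,-0.3,-5,1]]'
cat >> h.py <<'E'
def tobin(w):
    c,s=np.cos(BX[2]),np.sin(BX[2]);d=np.array(w[:2])-BX[:2];return np.array([c*d[0]+s*d[1],-s*d[0]+c*d[1],w[2]])
def cans(zs=(22.5,)):
    s=readout.state();t=tobin(s["position"]);print("t",round(s["t"],2),"TCP bin",t.round(1),"tip if level",round(t[0]+120,1),"F",np.round(s["contact_force"],1),"M",np.round(s["wrist_torque"],2),"w",round(s["width"],1))
    for n in ("scene","side"):
        p=eyes.read_camera(n)
        for d in eyes.masks_of("can_a",p)[:4]:
            if d["p"]>.3: print(n,round(d["p"],2),np.round(d["point"]),int(d["region"].sum()),[tobin(atz(p,d["point"][1],d["point"][0],z)).round(0)[:2].tolist() for z in zs])
    return
def pos(tipx,tipz,th):
    """tool shift (cm y,z) from current pose (assumed pitch from orientation) to scoop tip (bin) and pitch th nose-down"""
    s=readout.state();t=tobin(s["position"]);M=R.from_quat(s["orientation"]).as_matrix()
    th0=np.arctan2(-M[2,2],M[0,2]);X=tipx-120*np.cos(th)+60*np.sin(th);Z=tipz+120*np.sin(th)+60*np.cos(th)
    dx,dz=X-t[0],Z-t[2];c,s_=np.cos(th0),np.sin(th0)
    print("th",th,"rotx",round(th0-th,3),"dy",round((-s_*dx-c*dz)/10,2),"dz",round((c*dx-s_*dz)/10,2),"lat(bin y)",round(t[1],1),"th0",round(th0,3))
E
python3 - <<'E'
from h import *
cans((22.5,28))
for th in (0.16,.32,.45,.55,.63): pos(28,8,th)
p=eyes.read_camera("scene");cv2.imwrite("pics/k1.png",cv2.resize(p["img"][225:375,140:340],None,fx=2,fy=2)[:,:,::-1])
E
```

```text
t: 11.78
position: [485.4, -154.3, 67.8]
orientation: [-0.504, 0.495, -0.496, 0.504]
contact_force: [0.4, 0.4, -2.1]
width: 17.4
t 11.78 TCP bin [-92.   -0.1  67.8] tip if level 28.0 F [ 0.4  0.4 -2.1] M [-0.01  0.09 -0.  ] w 17.4
scene 0.76 [318. 286.] 766 [[79.0, 3.0], [81.0, 0.0]]
scene 0.71 [283. 220.] 723 [[-50.0, 1.0], [-46.0, -2.0]]
scene 0.61 [290. 238.] 785 [[-17.0, 5.0], [-13.0, 2.0]]
side 0.76 [313. 400.] 363 [[-0.0, -0.0], [-3.0, -2.0]]
side 0.65 [312. 416.] 5868 [[19.0, -15.0], [16.0, -17.0]]
side 0.43 [341. 396.] 123 [[-41.0, -27.0], [-44.0, -29.0]]
th 0.16 rotx -0.16 dy -1.87 dz 1.04 lat(bin y) -0.1 th0 -0.0
th 0.32 rotx -0.32 dy -3.51 dz 2.43 lat(bin y) -0.1 th0 -0.0
th 0.45 rotx -0.45 dy -4.66 dz 3.73 lat(bin y) -0.1 th0 -0.0
th 0.55 rotx -0.55 dy -5.42 dz 4.84 lat(bin y) -0.1 th0 -0.0
th 0.63 rotx -0.63 dy -5.95 dz 5.77 lat(bin y) -0.1 th0 -0.0
```

View pics/k1.png

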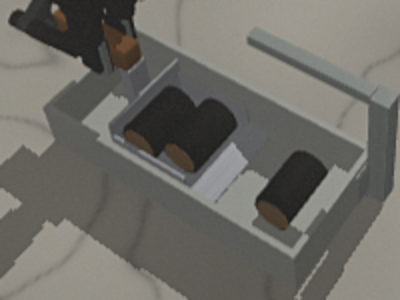

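Confirmed: one can is at the rail (bin x 79), and two are behind the lip in the pan. Tilting slowly so only the front one rolls out.

```bash
python3 -m jog '[[-0.08,0,0,0,-0.95,0.5,1],[-0.16,0,0,0,-1.87,1.04,1],[-0.24,0,0,0,-2.7,1.7,1],[-0.32,0,0,0,-3.5,2.43,1],[-0.385,0,0,0,-4.1,3.07,1],[-0.45,0,0,0,-4.66,3.73,1],[-0.45,0,0,0,-4.66,3.73,1],[-0.45,0,0,0,-4.66,3.73,1]]'
python3 - <<'E'
from h import *
cans((22.5,40))
for th in (.5,.55,.6,.65,.7): pos(28,8,th)
E
```

```text
t: 13.02
position: [523.0, -153.5, 113.8]
orientation: [0.604, -0.593, 0.373, -0.38]
contact_force: [-0.6, -0.5, -3.0]
width: 17.2
t 13.03 TCP bin [-54.3  -0.  113.8] tip if level 65.7 F [-0.6 -0.5 -3. ] M [-0.   -0.28  0.  ] w 17.2
scene 0.88 [291. 247.] 818 [[-3.0, 11.0], [7.0, 2.0]]
scene 0.85 [318. 284.] 809 [[77.0, 2.0], [84.0, -7.0]]
scene 0.6 [279. 227.] 796 [[-45.0, 12.0], [-34.0, 2.0]]
side 0.86 [289. 436.] 438 [[76.0, -8.0], [65.0, -14.0]]
side 0.68 [304. 413.] 283 [[26.0, -2.0], [16.0, -8.0]]
side 0.47 [316. 404.] 264 [[-0.0, -7.0], [-9.0, -13.0]]
th 0.5 rotx -0.051 dy -0.6 dz 0.38 lat(bin y) -0.1 th0 0.449
th 0.55 rotx -0.101 dy -1.18 dz 0.72 lat(bin y) -0.1 th0 0.449
th 0.6 rotx -0.151 dy -1.73 dz 1.09 lat(bin y) -0.1 th0 0.449
th 0.65 rotx -0.201 dy -2.27 dz 1.49 lat(bin y) -0.1 th0 0.449
th 0.7 rotx -0.251 dy -2.79 dz 1.92 lat(bin y) -0.1 th0 0.449
```

```bash
python3 -m jog '[[-0.05,0,0,0,-0.6,0.38,1],[-0.075,0,0,0,-0.9,0.55,1],[-0.1,0,0,0,-1.18,0.72,1],[-0.125,0,0,0,-1.45,0.9,1],[-0.15,0,0,0,-1.73,1.09,1],[-0.15,0,0,0,-1.73,1.09,1]]'
python3 - <<'E'
from h import *
cans((22.5,40))
for th in (.65,.7,.75): pos(28,8,th)
E
```

```text
t: 13.98
position: [540.7, -153.2, 124.7]
orientation: [0.631, -0.62, 0.327, -0.333]
contact_force: [-0.2, -0.1, -3.2]
width: 17.1
t 13.97 TCP bin [-36.6  -0.  124.7] tip if level 83.4 F [-0.2 -0.1 -3.2] M [ 0.05 -0.48  0.01] w 17.1
scene 0.97 [277. 233.] 875 [[-39.0, 20.0], [-28.0, 11.0]]
scene 0.94 [318. 283.] 787 [[74.0, 2.0], [82.0, -7.0]]
scene 0.76 [294. 251.] 839 [[7.0, 10.0], [16.0, 1.0]]
side 0.59 [299. 414.] 224 [[35.0, 3.0], [25.0, -3.0]]
side 0.56 [290. 432.] 523 [[70.0, -6.0], [59.0, -12.0]]
side 0.52 [307. 410.] 187 [[20.0, -3.0], [10.0, -9.0]]
th 0.65 rotx -0.05 dy -0.6 dz 0.29 lat(bin y) -0.1 th0 0.6
th 0.7 rotx -0.1 dy -1.17 dz 0.64 lat(bin y) -0.1 th0 0.6
th 0.75 rotx -0.15 dy -1.73 dz 1.01 lat(bin y) -0.1 th0 0.6
```

```bash
python3 -m jog '[[-0.025,0,0,0,-0.3,0.15,1],[-0.05,0,0,0,-0.6,0.29,1],[-0.075,0,0,0,-0.9,0.46,1],[-0.1,0,0,0,-1.17,0.64,1],[-0.1,0,0,0,-1.17,0.64,1]]'
python3 - <<'E'
from h import *
cans((22.5,40))
for th in (.4,.5,.74,.78,.82): pos(28,8,th)
E
```

```text
t: 14.8
position: [552.6, -153.0, 130.7]
orientation: [0.647, -0.636, 0.295, -0.301]
contact_force: [-1.1, -0.3, -2.6]
width: 17.0
t 14.8 TCP bin [-24.7  -0.  130.7] tip if level 95.3 F [-1.1 -0.3 -2.6] M [ 0.02 -0.51 -0.02] w 17.0
scene 0.92 [292. 251.] 772 [[5.0, 13.0], [14.0, 4.0]]
scene 0.7 [320. 283.] 773 [[76.0, -2.0], [83.0, -11.0]]
scene 0.66 [278. 233.] 884 [[-38.0, 19.0], [-27.0, 10.0]]
side 0.79 [290. 433.] 607 [[73.0, -5.0], [61.0, -11.0]]
side 0.78 [297. 420.] 190 [[46.0, -0.0], [35.0, -6.0]]
side 0.63 [302. 412.] 86 [[29.0, 3.0], [19.0, -4.0]]
th 0.4 rotx 0.3 dy 3.81 dz -1.24 lat(bin y) -0.1 th0 0.7
th 0.5 rotx 0.2 dy 2.5 dz -0.96 lat(bin y) -0.1 th0 0.7
th 0.74 rotx -0.04 dy -0.48 dz 0.24 lat(bin y) -0.1 th0 0.7
th 0.78 rotx -0.08 dy -0.94 dz 0.51 lat(bin y) -0.1 th0 0.7
th 0.82 rotx -0.12 dy -1.39 dz 0.8 lat(bin y) -0.1 th0 0.7
```

```bash
python3 -m jog '[[-0.02,0,0,0,-0.24,0.12,1],[-0.04,0,0,0,-0.48,0.24,1],[-0.06,0,0,0,-0.71,0.37,1],[-0.08,0,0,0,-0.94,0.51,1],[-0.08,0,0,0,-0.94,0.51,1]]'
python3 - <<'E'
from h import *
cans((22.5,40))
for th in (.4,.5,.82,.86,.9): pos(28,8,th)
E
```

```text
t: 15.62
position: [562.5, -152.8, 134.6]
orientation: [0.658, -0.647, 0.27, -0.275]
contact_force: [0.7, -1.0, -2.8]
width: 17.1
t 15.62 TCP bin [-14.8  -0.  134.6] tip if level 105.2 F [ 0.7 -1.  -2.8] M [ 0.02 -0.58 -0.01] w 17.1
scene 0.95 [317. 283.] 824 [[74.0, 3.0], [81.0, -6.0]]
scene 0.84 [295. 255.] 835 [[13.0, 11.0], [22.0, 2.0]]
scene 0.64 [280. 238.] 766 [[-29.0, 20.0], [-19.0, 10.0]]
side 0.95 [288. 434.] 656 [[76.0, -5.0], [65.0, -11.0]]
side 0.74 [295. 419.] 221 [[48.0, 3.0], [37.0, -3.0]]
th 0.4 rotx 0.38 dy 4.88 dz -1.37 lat(bin y) -0.1 th0 0.78
th 0.5 rotx 0.28 dy 3.55 dz -1.19 lat(bin y) -0.1 th0 0.78
th 0.82 rotx -0.04 dy -0.47 dz 0.25 lat(bin y) -0.1 th0 0.78
th 0.86 rotx -0.08 dy -0.93 dz 0.52 lat(bin y) -0.1 th0 0.78
th 0.9 rotx -0.12 dy -1.39 dz 0.81 lat(bin y) -0.1 th0 0.78
```

```bash
python3 -m jog '[[-0.04,0,0,0,-0.47,0.25,1],[-0.08,0,0,0,-0.93,0.52,1],[-0.08,0,0,0,-0.93,0.52,1]]'
python3 - <<'E'
from h import *
cans((22.5,40))
a=eyes.read_camera("scene");b=eyes.read_camera("side")
P=[cv2.resize(q,None,fx=2,fy=2,interpolation=2) for q in (a["img"][205:375,140:340],b["img"][200:370,320:520])]
cv2.imwrite("pics/k2.png",np.hstack(P)[:,:,::-1])
for th in (.4,.5,.9,.95,1.0): pos(28,8,th)
E
```

```text
t: 16.2
position: [572.6, -152.6, 137.5]
orientation: [0.669, -0.657, 0.244, -0.248]
contact_force: [-1.0, -0.0, -1.5]
width: 17.2
t 16.2 TCP bin [ -4.7  -0.  137.5] tip if level 115.3 F [-1.  -0.  -1.5] M [ 0.07 -0.46 -0.03] w 17.2
scene 0.89 [310. 267.] 702 [[45.0, 1.0], [53.0, -8.0]]
scene 0.77 [317. 284.] 785 [[75.0, 4.0], [82.0, -5.0]]
scene 0.7 [293. 252.] 814 [[7.0, 12.0], [17.0, 3.0]]
scene 0.32 [274. 229.] 2186 [[-48.0, 21.0], [-37.0, 12.0]]
side 0.9 [286. 432.] 553 [[77.0, 0.0], [66.0, -6.0]]
side 0.64 [298. 425.] 165 [[51.0, -7.0], [40.0, -13.0]]
side 0.5 [290. 424.] 113 [[61.0, 4.0], [50.0, -2.0]]
th 0.4 rotx 0.459 dy 5.95 dz -1.4 lat(bin y) -0.1 th0 0.859
th 0.5 rotx 0.359 dy 4.62 dz -1.32 lat(bin y) -0.1 th0 0.859
th 0.9 rotx -0.041 dy -0.47 dz 0.28 lat(bin y) -0.1 th0 0.859
th 0.95 rotx -0.091 dy -1.05 dz 0.61 lat(bin y) -0.1 th0 0.859
th 1.0 rotx -0.141 dy -1.61 dz 0.98 lat(bin y) -0.1 th0 0.859
```

View pics/k2.png

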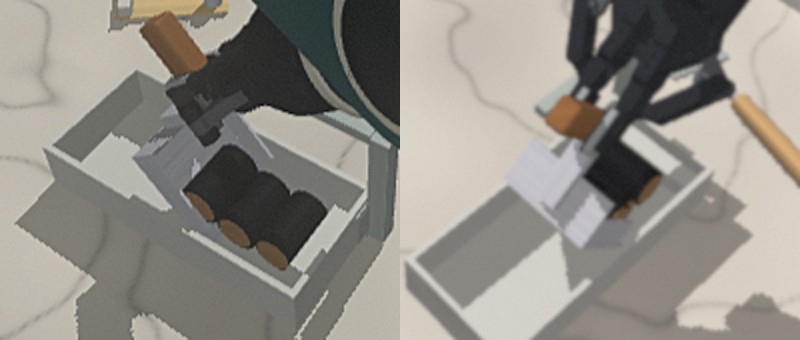

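The front can now lies beside the rail can (at x≈44 and 79), and the last one is still in the pan behind the lip. Next I'll lift and bring the tip just above the crest of the middle can.

Run:
```python
from h import *
for a in ((22,16,.83),(16,30,.78),(14,50,.72),(18,62,.7),(30,64,.7),(42,60,.72),(45,50,.76),(45,42,.8)): print(a);pos(*a)
```

```text
(22, 16, 0.83)
th 0.83 rotx 0.029 dy 0.3 dz -1.15 lat(bin y) -0.1 th0 0.859
(16, 30, 0.78)
th 0.78 rotx 0.079 dy 0.45 dz -2.87 lat(bin y) -0.1 th0 0.859
(14, 50, 0.72)
th 0.72 rotx 0.139 dy 0.05 dz -4.79 lat(bin y) -0.1 th0 0.859
(18, 62, 0.7)
th 0.7 rotx 0.159 dy -0.78 dz -5.52 lat(bin y) -0.1 th0 0.859
(30, 64, 0.7)
th 0.7 rotx 0.159 dy -1.82 dz -4.89 lat(bin y) -0.1 th0 0.859
(42, 60, 0.72)
th 0.72 rotx 0.139 dy -2.72 dz -3.72 lat(bin y) -0.1 th0 0.859
(45, 50, 0.76)
th 0.76 rotx 0.099 dy -2.8 dz -2.58 lat(bin y) -0.1 th0 0.859
(45, 42, 0.8)
th 0.8 rotx 0.059 dy -2.77 dz -1.78 lat(bin y) -0.1 th0 0.859
```

```bash
python3 -m jog '[[0.03,0,0,0,0.3,-1.15,1],[0.08,0,0,0,0.45,-2.87,1],[0.139,0,0,0,0.05,-4.79,1],[0.159,0,0,0,-0.78,-5.52,1],[0.159,0,0,0,-1.82,-4.89,1],[0.139,0,0,0,-2.72,-3.72,1],[0.099,0,0,0,-2.8,-2.58,1],[0.099,0,0,0,-2.8,-2.58,1]]'
python3 - <<'E'
from h import *
cans((22.5,70))
for a in ((45,42,.8),(45,41,.85),(45,41,.9),(45,41,.95),(45,41,1.0)): print(a);pos(*a)
E
```

```text
t: 17.5
position: [577.4, -152.4, 173.8]
orientation: [0.656, -0.645, 0.275, -0.28]
contact_force: [-0.4, 0.6, -0.7]
width: 16.9
t 17.5 TCP bin [1.000e-01 1.000e-01 1.738e+02] tip if level 120.1 F [-0.4  0.6 -0.7] M [-0.03 -0.48 -0.  ] w 16.9
scene 0.89 [304. 274.] 952 [[49.0, 15.0], [70.0, -11.0]]
scene 0.88 [319. 286.] 679 [[79.0, 3.0], [98.0, -22.0]]
scene 0.46 [323. 255.] 70 [[45.0, -28.0], [67.0, -50.0]]
side 0.59 [310. 418.] 238 [[25.0, -14.0], [-2.0, -29.0]]
side 0.57 [284. 434.] 388 [[82.0, 1.0], [51.0, -16.0]]
(45, 42, 0.8)
th 0.8 rotx -0.04 dy 0.12 dz 0.79 lat(bin y) -0.1 th0 0.76
(45, 41, 0.85)
th 0.85 rotx -0.09 dy -0.38 dz 1.2 lat(bin y) -0.1 th0 0.76
(45, 41, 0.9)
th 0.9 rotx -0.14 dy -0.95 dz 1.56 lat(bin y) -0.1 th0 0.76
(45, 41, 0.95)
th 0.95 rotx -0.19 dy -1.49 dz 1.96 lat(bin y) -0.1 th0 0.76
(45, 41, 1.0)
th 1.0 rotx -0.24 dy -2.01 dz 2.38 lat(bin y) -0.1 th0 0.76
```

Run:
```python
from h import *
a=eyes.read_camera("scene");b=eyes.read_camera("side")
P=[cv2.resize(q,None,fx=2,fy=2,interpolation=2) for q in (a["img"][205:375,140:340],b["img"][200:370,320:520])]
cv2.imwrite("pics/k3.png",np.hstack(P)[:,:,::-1])
```

```text
(no output)
```

View pics/k3.png

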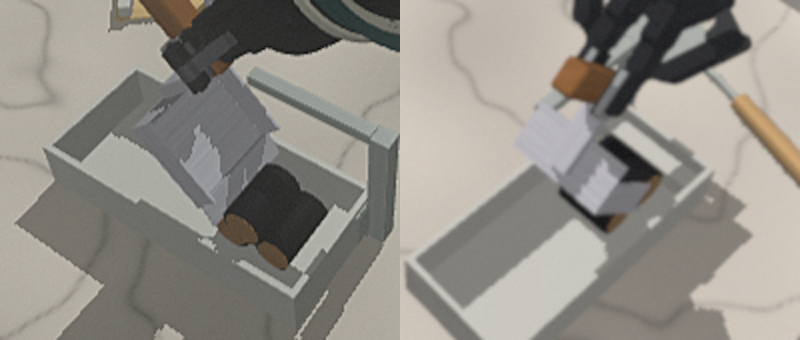

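Run:
```python
from h import *
for a in ((42,58,.7),(20,75,.6),(-5,90,.5),(-20,95,.35),(-25,95,.2),(-25,95,.05),(-25,95,0)): print(a);pos(*a)
```

```text
(42, 58, 0.7)
th 0.7 rotx 0.06 dy 0.38 dz -1.1 lat(bin y) -0.1 th0 0.76
(20, 75, 0.6)
th 0.6 rotx 0.16 dy 1.92 dz -4.33 lat(bin y) -0.1 th0 0.76
(-5, 90, 0.5)
th 0.5 rotx 0.26 dy 3.86 dz -7.51 lat(bin y) -0.1 th0 0.76
(-20, 95, 0.35)
th 0.35 rotx 0.41 dy 6.52 dz -9.2 lat(bin y) -0.1 th0 0.76
(-25, 95, 0.2)
th 0.2 rotx 0.56 dy 8.88 dz -9.52 lat(bin y) -0.1 th0 0.76
(-25, 95, 0.05)
th 0.05 rotx 0.71 dy 10.86 dz -9.18 lat(bin y) -0.1 th0 0.76
(-25, 95, 0)
th 0 rotx 0.76 dy 11.5 dz -9.0 lat(bin y) -0.1 th0 0.76
```

```bash
python3 -m jog '[[0.06,0,0,0,0.38,-1.1,1],[0.16,0,0,0,1.92,-4.33,1],[0.26,0,0,0,3.86,-7.51,1],[0.41,0,0,0,6.52,-9.2,1],[0.56,0,0,0,8.88,-9.52,1],[0.71,0,0,0,10.86,-9.18,1],[0.76,0,0,0,11.5,-9.0,1],[0.76,0,0,0,11.5,-9.0,1]]'
python3 - <<'E'
from h import *
cans((22.5,52.8))
a=eyes.read_camera("scene");b=eyes.read_camera("side")
P=[cv2.resize(q,None,fx=2,fy=2,interpolation=2) for q in (a["img"][205:375,140:340],b["img"][200:370,320:520])]
cv2.imwrite("pics/k4.png",np.hstack(P)[:,:,::-1])
E
```

```text
t: 18.8
position: [431.5, -155.2, 155.1]
orientation: [0.504, -0.496, 0.496, -0.504]
contact_force: [0.4, -0.2, -1.4]
width: 16.9
t 18.8 TCP bin [-1.458e+02 -1.000e-01  1.551e+02] tip if level -25.8 F [ 0.4 -0.2 -1.4] M [-0.    0.02  0.05] w 16.9
scene 0.78 [319. 285.] 728 [[78.0, 2.0], [90.0, -13.0]]
scene 0.74 [305. 272.] 932 [[47.0, 12.0], [61.0, -4.0]]
scene 0.53 [309. 253.] 150 [[27.0, -10.0], [42.0, -25.0]]
side 0.81 [299. 415.] 689 [[38.0, 2.0], [20.0, -8.0]]
side 0.67 [285. 431.] 757 [[78.0, 3.0], [58.0, -8.0]]
```

View pics/k4.png

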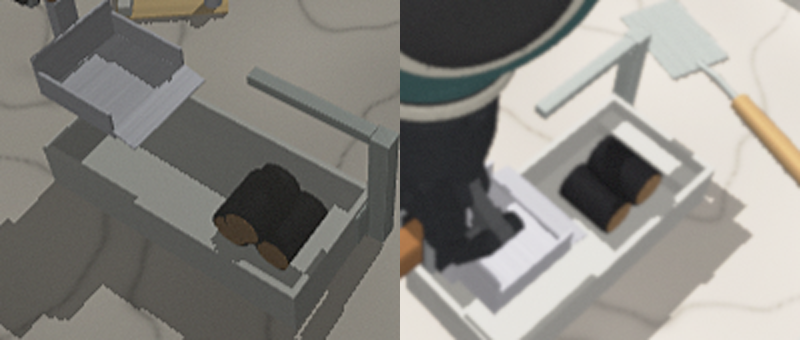

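Run:
```python
from h import *
for n in ("scene","side"):
    p=eyes.read_camera(n)
    for b in ((79,0,22.5),(44,0,22.5),(35,0,22.5),(61.5,0,52.8),(61.5,0,40)):
        print(n,b,[pix(p,w_of(BX,[b[0],b[1]+dy,b[2]])).round(0).tolist() for dy in (-25,0,25)])
    # union of dark pixels in the bin area: extent
    g=p["img"].max(2);r=np.zeros_like(g)
    c=pix(p,w_of(BX,[60,0,25])).astype(int);m=(g<45)
    nn,l,st,_=cv2.connectedComponentsWithStats(m.astype(np.uint8));print(st[l[c[1],c[0]]])
    def rc(cs):
        q=np.zeros((400,640),np.uint8)
        for x,y,z in cs:
            a=np.linspace(0,2*np.pi,24);pts=[pix(p,w_of(BX,[x+17.5*np.cos(t),y+d,z+17.5*np.sin(t)])) for t in a for d in(-25,25)]
            cv2.fillConvexPoly(q,cv2.convexHull(np.array(pts).astype(np.int32)),1)
        return q>0
    M=np.zeros((400,640),bool)
    for d in eyes.masks_of("can_a",p)[:3]:
        if d["p"]>.3: M|=d["region"]
    for name,cs in (("heap",[(79,0,22.5),(44,0,22.5),(61.5,0,52.8)]),("two",[(79,0,22.5),(44,0,22.5)]),("row35",[(79,0,22.5),(38,0,22.5),(70,0,50)]),("wide",[(79,0,22.5),(30,0,22.5),(54,0,47)]),("wider",[(79,0,22.5),(20,0,22.5),(50,0,41)])):
        for dy in (-6,0,6):
            q=rc([(x,y+dy,z) for x,y,z in cs]);print(n,name,dy,round((q&M).sum()/(q|M).sum(),3),end="; ")
    print()
    cv2.imwrite(f"pics/z{n}.png",cv2.resize(p["img"][260:360,230:330] if n=="scene" else p["img"][240:340,370:470],None,fx=4,fy=4,interpolation=2)[:,:,::-1])
a,b=cv2.imread("pics/zscene.png"),cv2.imread("pics/zside.png");im=np.hstack([a,b]).astype(float);cv2.imwrite("pics/z.png",np.clip(255*(im/255)**.5,0,255))
```

```text
scene (79, 0, 22.5) [[275.0, 333.0], [285.0, 320.0], [294.0, 308.0]]
scene (44, 0, 22.5) [[256.0, 321.0], [266.0, 309.0], [276.0, 298.0]]
scene (35, 0, 22.5) [[251.0, 319.0], [262.0, 307.0], [271.0, 295.0]]
scene (61.5, 0, 52.8) [[264.0, 315.0], [274.0, 303.0], [284.0, 291.0]]
scene (61.5, 0, 40) [[265.0, 320.0], [275.0, 308.0], [284.0, 296.0]]
[ 247  287   57   50 1375]
scene heap -6 0.775; scene heap 0 0.84; scene heap 6 0.776; scene two -6 0.702; scene two 0 0.843; scene two 6 0.838; scene row35 -6 0.745; scene row35 0 0.816; scene row35 6 0.766; scene wide -6 0.693; scene wide 0 0.753; scene wide 6 0.706; scene wider -6 0.626; scene wider 0 0.692; scene wider 6 0.643; 
side (79, 0, 22.5) [[445.0, 295.0], [433.0, 285.0], [421.0, 276.0]]
side (44, 0, 22.5) [[431.0, 307.0], [419.0, 297.0], [407.0, 288.0]]
side (35, 0, 22.5) [[427.0, 310.0], [415.0, 300.0], [404.0, 291.0]]
side (61.5, 0, 52.8) [[441.0, 290.0], [429.0, 281.0], [417.0, 271.0]]
side (61.5, 0, 40) [[440.0, 295.0], [428.0, 285.0], [416.0, 276.0]]
[ 401  269   47   46 1022]
side heap -6 0.182; side heap 0 0.181; side heap 6 0.181; side two -6 0.161; side two 0 0.159; side two 6 0.16; side row35 -6 0.204; side row35 0 0.202; side row35 6 0.202; side wide -6 0.201; side wide 0 0.199; side wide 6 0.199; side wider -6 0.201; side wider 0 0.199; side wider 6 0.195; [ WARN:0@5.256] global loadsave.cpp:1063 imwrite_ Unsupported depth image for selected encoder is fallbacked to CV_8U.
```

View pics/z.png

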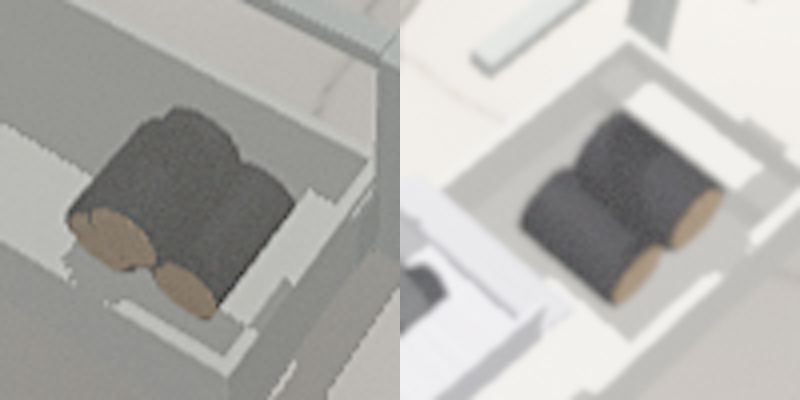

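The two views agree on a heap: top can near bin (60,-6,53), one floor can at 44 and one at 79, as at the start. The scoop is empty. I'll check how it sits in the grip before the second pass.

```bash
cat >> h.py <<'E'
def fitscoop():
    V=[]
    for n in ("scene","side"):
        p=eyes.read_camera(n);V.append((p,eyes.masks_of("scoop",p)[0]["region"]))
    s=readout.state();t=np.array(s["position"])
    def rend(p,v,B=SCOOP[:5]):
        m=np.zeros((400,640),np.uint8);Rt=R.from_euler("ZY",[v[3],v[4]])
        for b in B:
            P=np.array(list(itertools.product(b[:2],b[2:4],b[4:])),float);W=Rt.apply(P)+v[:3]
            q=np.array([pix(p,w) for w in W]);cv2.fillConvexPoly(m,cv2.convexHull(np.round(q*16).astype(np.int32)),1,shift=4)
        return m>0
    x0=np.r_[w_of([t[0],t[1],BX[2]],[62,0,0]),BX[2],0];x0[2]=t[2]-60
    f=lambda v:sum(1-(a&m).sum()/(a|m).sum() for a,m in((rend(p,v),m) for p,m in V))
    S=np.vstack([x0]+[x0+d for d in np.diag([8,8,8,.08,.08])])
    r=minimize(f,x0,method="Nelder-Mead",options=dict(initial_simplex=S,maxfev=500))
    print("expected bin",tobin(x0[:3]).round(1),"fit bin",tobin(r.x[:3]).round(1),"yaw rel bin",round(r.x[3]-BX[2],3),"pitch",round(r.x[4],3),"cost",round(f(x0),3),round(r.fun,3))
E
python3 -c "
from h import *
fitscoop();delta(w_of(BX,[-145.8,0,65.1]),BX[2])"
```

```text
expected bin [-82.9  -0.   94.5] fit bin [-86.4   0.2  92.3] yaw rel bin 0.029 pitch 0.058 cost 0.75 0.709
t 19.5 pos [ 432.4 -155.1  154.5] F [ 0.2  0.2 -1.4] w 17.3
rot [ 0.0011 -0.0001 -0.0001] shift [-0.    8.94 -0.08]
```

```bash
python3 -m jog '[[0,0,0,0,2,0,1],[0,0,0,0,5,0,1],[0,0,0,0,7.6,0,1],[0,0,0,0,8.2,0,1],[0,0,0,0,8.2,0,1]]'; python3 -m jog '[[0,0,0,0,0.25,0,1],[0,0,0,0,0.25,0,1]]';python3 -m jog '[[0,0,0,0,0.25,0,1],[0,0,0,0,0.25,0,1]]'; python3 -m jog '[[0,0,0,0,0.2,0,1],[0,0,0,0,0.2,0,1]]'; python3 -c "
from h import *
cans((22.5,52.8))"
```

```text
t: 20.12
position: [433.9, -155.8, 77.0]
orientation: [-0.504, 0.494, -0.497, 0.505]
contact_force: [-20.8, 8.5, 59.2]
width: 17.5
t: 20.38
position: [434.8, -156.4, 76.0]
orientation: [-0.504, 0.493, -0.498, 0.505]
contact_force: [-22.0, 5.2, 71.2]
width: 17.5
t: 20.62
position: [435.0, -156.8, 73.5]
orientation: [-0.504, 0.493, -0.498, 0.505]
contact_force: [-19.3, 0.3, 67.5]
width: 17.4
t: 20.88
position: [434.3, -157.0, 70.2]
orientation: [-0.504, 0.493, -0.498, 0.504]
contact_force: [-17.1, -0.9, 52.6]
width: 17.1
t 20.88 TCP bin [-143.1   -1.9   70.2] tip if level -23.1 F [-17.1  -0.9  52.6] M [-0.04  1.71  0.04] w 17.1
scene 0.96 [320. 285.] 669 [[79.0, 1.0], [91.0, -14.0]]
scene 0.72 [306. 272.] 916 [[48.0, 11.0], [62.0, -5.0]]
scene 0.5 [306. 254.] 173 [[25.0, -5.0], [40.0, -20.0]]
side 0.83 [284. 431.] 804 [[79.0, 3.0], [59.0, -7.0]]
side 0.81 [300. 416.] 678 [[37.0, -0.0], [19.0, -11.0]]
side 0.67 [311. 412.] 5495 [[16.0, -9.0], [-0.0, -19.0]]
```

The scoop's back wall landed on the bin's rear wall because I lowered it too far back. Lifting off to re-check the grip.

```bash
python3 -m jog '[[0,0,0,0,-2,0,1],[0,0,0,0,-5,0,1],[0,0,0,0,-7.5,0.5,1],[0,0,0,0,-7.5,1.8,1],[0,0,0,0,-7.5,2.5,1],[0,0,0,0,-7.5,2.5,1]]'
python3 - <<'E'
from h import *
fitscoop();cans((22.5,52.8))
p=eyes.read_camera("side");q=eyes.read_camera("scene")
cv2.imwrite("pics/l.png",np.hstack([cv2.resize(z,None,fx=2,fy=2) for z in (q["img"][170:370,120:320],p["img"][170:370,290:490])])[:,:,::-1])
delta(w_of(BX,[-120,0,90]),BX[2])
E
```

```text
t: 21.82
position: [457.3, -154.4, 138.8]
orientation: [0.505, -0.497, 0.494, -0.504]
contact_force: [-0.0, 0.1, -1.4]
width: 17.6
expected bin [-58.2   0.   80. ] fit bin [-78.6  10.3 104.3] yaw rel bin 0.061 pitch -0.141 cost 1.492 0.973
t 22.02 TCP bin [-120.2    0.   140. ] tip if level -0.2 F [ 0.6 -0.2 -1.2] M [-0.01  0.03 -0.02] w 17.4
scene 0.67 [307. 252.] 184 [[23.0, -8.0], [39.0, -23.0]]
scene 0.63 [306. 272.] 943 [[48.0, 10.0], [62.0, -5.0]]
scene 0.58 [317. 285.] 658 [[75.0, 5.0], [88.0, -11.0]]
side 0.66 [288. 434.] 586 [[77.0, -5.0], [57.0, -15.0]]
side 0.64 [306. 424.] 290 [[36.0, -16.0], [19.0, -26.0]]
t 22.32 pos [ 457.4 -154.7  140.6] F [ 0.2  0.1 -2.1] w 16.8
rot [ 0.0008 -0.0002  0.0001] shift [-0.01  5.06 -0.  ]
```

View pics/l.png

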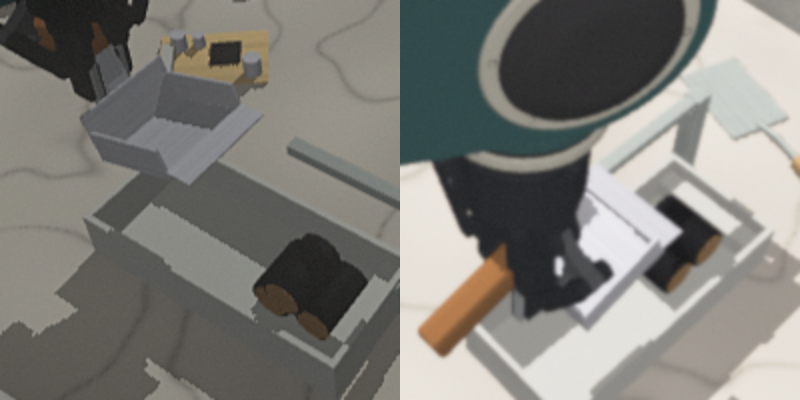

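The scoop has turned nose-up in the grip. I'll measure by how much, set it flat on the bin floor with the tool tilted to match, then re-grip.

Run:
```python
from h import *
V=[]
for n in ("scene","side"):
    p=eyes.read_camera(n)
    for d in eyes.masks_of("scoop",p)[:2]: print(n,d["p"],d["point"],d["region"].sum())
    V.append((p,eyes.masks_of("scoop",p)[0]["region"]))
t=np.array(readout.state()["position"])
def rend(p,v):
    m=np.zeros((400,640),np.uint8);Rt=R.from_euler("ZY",[v[2],v[3]])
    for b in SCOOP:
        P=np.array(list(itertools.product(b[:2],b[2:4],b[4:])),float)-[v[0],0,v[1]];W=Rt.apply(P)+t+[0,0,18.7]
        q=np.array([pix(p,w) for w in W]);cv2.fillConvexPoly(m,cv2.convexHull(np.round(q*16).astype(np.int32)),1,shift=4)
    return m>0
# missed pixels of mask weigh 1, model pixels outside mask: count only pixels not dark (not gripper)
def f(v):
    c=0
    for p,m in V:
        a=rend(p,v);dark=p["img"].max(2)<60
        c+=((m&~a).sum()+(a&~m&~dark).sum())/m.sum()
    return c
best=min((minimize(f,[-63,78,.02,q],method="Nelder-Mead",options=dict(initial_simplex=np.array([[-63,78,.02,q],[-57,78,.02,q],[-63,84,.02,q],[-63,78,.08,q],[-63,78,.02,q+.08]]),maxfev=300)) for q in (0,-.15,-.3,.15)),key=lambda r:r.fun)
print("grip at scoop x,z",best.x[:2].round(1),"yaw",best.x[2].round(3),"pitch",best.x[3].round(3),best.fun)
for q in (0,-.1,-.2,-.3): print(q,round(f([-63,78,.02,q]),3))
```

```text
scene 0.8 [227.9, 203.9] 3894
scene 0.38 [294.3, 247.8] 10329
side 0.82 [299.2, 387.2] 3415
grip at scoop x,z [-49.1  52.1] yaw 0.024 pitch -0.318 0.22571317061725776
0 1.838
-0.1 1.635
-0.2 1.437
-0.3 1.357
```

```bash
python3 -m jog '[[-0.1,0,0,0,0.5,0.8,1],[-0.2,0,0,0,1.5,1.6,1],[-0.318,0,0,0,3,2.4,1],[-0.318,0,0,0,4.4,2.4,1],[-0.318,0,0,0,5.16,2.4,1],[-0.318,0,0,0,5.16,2.4,1]]'
cat >> h.py <<'E'
def fit4(pitch0):
    V=[]
    for n in ("scene","side"):
        p=eyes.read_camera(n);V.append((p,eyes.masks_of("scoop",p)[0]["region"]))
    s=readout.state();M=R.from_quat(s["orientation"]);g=np.array(s["position"])-18.7*M.as_matrix()[:,1]
    def rend(p,v):
        m=np.zeros((400,640),np.uint8);Rt=R.from_euler("ZY",[v[2],v[3]])
        for b in SCOOP:
            P=np.array(list(itertools.product(b[:2],b[2:4],b[4:])),float)-[v[0],0,v[1]];W=Rt.apply(P)+g
            q=np.array([pix(p,w) for w in W]);cv2.fillConvexPoly(m,cv2.convexHull(np.round(q*16).astype(np.int32)),1,shift=4)
        return m>0
    def f(v):
        c=0
        for p,m in V:
            a=rend(p,v);dark=p["img"].max(2)<60;c+=((m&~a).sum()+(a&~m&~dark).sum())/m.sum()
        return c
    best=min((minimize(f,[gx,gz,.02,pitch0],method="Nelder-Mead",options=dict(initial_simplex=np.array([[gx,gz,.02,pitch0],[gx+6,gz,.02,pitch0],[gx,gz+6,.02,pitch0],[gx,gz,.08,pitch0],[gx,gz,.02,pitch0+.08]]),maxfev=300)) for gx,gz in ((-63,78),(-49,52))),key=lambda r:r.fun)
    v=best.x;o=R.from_euler("ZY",[v[2],v[3]]).apply([-v[0],0,-v[1]])+g
    print("grip at scoop x,z",v[:2].round(1),"yaw rel bin",round(v[2]-BX[2],3),"pitch",v[3].round(3),"cost",round(best.fun,3),"origin bin",tobin(o).round(1),"TCP bin",tobin(s["position"]).round(1),"F",np.round(s["contact_force"],1),"t",s["t"])
E
python3 -c "
from h import *
fit4(0)"
```

```text
t: 23.38
position: [480.8, -154.3, 89.0]
orientation: [0.578, -0.568, 0.411, -0.418]
contact_force: [0.2, -0.3, -0.8]
width: 17.2
grip at scoop x,z [-51.6  49.4] yaw rel bin 0.023 pitch 0.058 cost 0.442 origin bin [-41.5   0.9  55.3] TCP bin [-95.9  -0.2  89.9] F [-0.4 -0.3 -0.5] t 23.575
```

```bash
python3 -m jog '[[0,0,0,0,1.5,0.49,1],[0,0,0,0,3,0.99,1],[0,0,0,0,3.9,1.28,1],[0,0,0,0,4.2,1.38,1],[0,0,0,0,4.2,1.38,1]]'; python3 -m jog '[[0,0,0,0,0.19,0.06,1],[0,0,0,0,0.19,0.06,1]]'
```

```text
t: 24.2
position: [481.3, -154.3, 44.6]
orientation: [0.578, -0.568, 0.41, -0.418]
contact_force: [0.8, 0.3, -1.1]
width: 17.3
t: 24.45
position: [481.3, -154.3, 42.9]
orientation: [0.578, -0.568, 0.411, -0.418]
contact_force: [0.0, 0.2, -1.8]
width: 16.9
```

```bash
python3 -c "
from h import *
fit4(0);cans((22.5,52.8))"
```

```text
grip at scoop x,z [-51.   49.2] yaw rel bin 0.032 pitch 0.049 cost 0.505 origin bin [-41.7   1.5   9. ] TCP bin [-96.   -0.1  42.9] F [-0.5 -0.4 -1. ] t 24.65
t 24.65 TCP bin [-96.   -0.1  42.9] tip if level 24.0 F [-0.5 -0.4 -1. ] M [-0.03 -0.18 -0.02] w 17.3
scene 0.62 [318. 284.] 673 [[76.0, 3.0], [89.0, -13.0]]
scene 0.58 [312. 252.] 189 [[28.0, -16.0], [43.0, -30.0]]
side 0.66 [302. 418.] 549 [[36.0, -4.0], [18.0, -14.0]]
side 0.63 [286. 433.] 768 [[78.0, -1.0], [58.0, -11.0]]
```

```bash
python3 -m jog '[[0,0,0,0,0.1,0.03,1],[0,0,0,0,0.19,0.06,1],[0,0,0,0,0.29,0.09,1],[0,0,0,0,0.29,0.09,0.55],[0,0,0,0,0.29,0.09,0.55],[0,0,0,0,0.29,0.09,0.55]]'; python3 -c "
from h import *
fit4(0);s=readout.state();print(s['width'])
# target: TCP at scoop (-65,0,59.3), scoop origin (-41.5,y,5)
delta(w_of(BX,[-41.5-64,0.5,64.8]),BX[2])"
```

```text
t: 25.6
position: [481.3, -154.3, 39.8]
orientation: [0.578, -0.568, 0.411, -0.418]
contact_force: [-0.5, -0.7, -0.3]
width: 38.5
grip at scoop x,z [-49.7  50.7] yaw rel bin 0.042 pitch 0.023 cost 0.612 origin bin [-41.7   2.    5.7] TCP bin [-96.1  -0.1  39.7] F [ 0.3 -0.9  0.1] t 25.8
38.62968583571196
t 25.8 pos [ 481.2 -154.3   39.7] F [ 0.3 -0.9  0.1] w 38.6
rot [ 3.19e-01 -2.00e-04 -0.00e+00] shift [-0.06 -2.09 -1.68]
```

```bash
python3 -m jog '[[0.1,0,0,-0.06,-0.7,-0.5,0.55],[0.21,0,0,-0.06,-1.4,-1.1,0.55],[0.319,0,0,-0.06,-2.09,-1.68,0.55],[0.319,0,0,-0.06,-2.09,-1.68,0.55],[0.319,0,0,-0.06,-2.09,-1.68,1],[0.319,0,0,-0.06,-2.09,-1.68,1],[0.319,0,0,-0.06,-2.09,-1.68,1],[0.319,0,0,-0.06,-2.09,-1.68,1]]';  python3 -c "
from h import *
fit4(0);cans((22.5,52.8))"
```

```text
t: 26.8
position: [472.2, -153.9, 64.8]
orientation: [0.505, -0.496, 0.495, -0.504]
contact_force: [-4.1, -0.4, 7.9]
width: 17.2
grip at scoop x,z [-67.4  73.6] yaw rel bin 0.035 pitch 0.058 cost 0.463 origin bin [-42.    2.6   6.1] TCP bin [-105.1    0.4   64.8] F [-3.9 -0.8  8.3] t 27.0
t 27.0 TCP bin [-105.1    0.4   64.8] tip if level 14.9 F [-3.9 -0.8  8.3] M [-0.06  0.6  -0.06] w 16.9
scene 0.87 [307. 270.] 904 [[46.0, 7.0], [60.0, -9.0]]
scene 0.86 [320. 285.] 651 [[79.0, 0.0], [91.0, -15.0]]
scene 0.47 [313. 251.] 142 [[29.0, -17.0], [44.0, -31.0]]
side 0.95 [299. 416.] 684 [[38.0, 1.0], [20.0, -10.0]]
side 0.66 [284. 433.] 812 [[80.0, 1.0], [60.0, -9.0]]
```

The scoop is re-gripped flat and the heap is intact. The second pass will be faster and continuous, so the can in the pan has no time to roll back.

```bash
python3 -m jog '[[0,0,0,0.04,-0.03,1,1],[0,0,0,0.04,-0.03,3.2,1],[0,0,0,0.04,-0.03,6.2,1],[0,0,0,0.04,-0.03,8.8,1],[0,0,0,0.04,-0.03,9.4,1],[0,0,0,0.04,-0.03,9.5,1],[0,0,0,0.04,-0.03,9.5,1]]';  python3 -c "
from h import *
cans((24.5,54.8))"
```

```text
t: 28.08
position: [567.6, -152.5, 64.7]
orientation: [0.505, -0.496, 0.495, -0.504]
contact_force: [-0.2, -0.5, 4.9]
width: 17.5
t 28.07 TCP bin [-9.7  0.2 64.7] tip if level 110.3 F [-0.2 -0.5  4.9] M [-0.   -0.13  0.02] w 17.5
scene 0.88 [317. 285.] 657 [[78.0, 3.0], [90.0, -12.0]]
scene 0.69 [304. 270.] 905 [[44.0, 11.0], [58.0, -5.0]]
scene 0.66 [309. 251.] 151 [[25.0, -12.0], [40.0, -27.0]]
side 0.74 [285. 440.] 145 [[87.0, -8.0], [67.0, -18.0]]
side 0.52 [305. 427.] 89 [[41.0, -19.0], [23.0, -29.0]]
```

```bash
python3 -m jog '[[0,0,0,0,0,0.1,1],[0,0,0,0,0,0.2,1],[0,0,0,0,0,0.25,1]]';  python3 -c "
from h import *
cans((24.5,54.8))"
```

```text
t: 28.65
position: [569.0, -152.5, 64.8]
orientation: [0.505, -0.496, 0.495, -0.504]
contact_force: [-2.9, -0.3, 1.4]
width: 17.1
t 28.65 TCP bin [-8.3  0.2 64.8] tip if level 111.7 F [-2.9 -0.3  1.4] M [0.02 0.47 0.04] w 17.1
scene 0.97 [319. 285.] 675 [[79.0, 1.0], [91.0, -14.0]]
scene 0.56 [302. 271.] 925 [[43.0, 15.0], [57.0, -1.0]]
scene 0.55 [318. 252.] 108 [[36.0, -24.0], [50.0, -38.0]]
side 0.48 [284. 441.] 137 [[90.0, -7.0], [70.0, -18.0]]
```

```bash
python3 -m jog '[[0,0,0,0,0,-0.2,1],[0,0,0,0,0,-0.7,1],[0,0,0,0,0,-1.3,1],[0,0,0,0,0,-1.9,1],[0,0,0,0,0,-2.2,1],[0,0,0,0,-0.3,-2.2,1],[0,0,0,0,-0.8,-2.2,1],[0,0,0,0,-1.2,-2.2,1]]';  python3 -c "
from h import *
cans((38,68))"
```

```text
t: 29.85
position: [547.5, -153.0, 77.7]
orientation: [-0.504, 0.495, -0.496, 0.505]
contact_force: [0.5, -0.4, -2.5]
width: 16.9
t 29.85 TCP bin [-29.8   0.1  77.7] tip if level 90.2 F [ 0.5 -0.4 -2.5] M [0.04 0.15 0.03] w 16.9
scene 0.88 [292. 260.] 877 [[25.0, 12.0], [40.0, -5.0]]
scene 0.78 [307. 274.] 767 [[59.0, 2.0], [72.0, -13.0]]
scene 0.53 [304. 243.] 115 [[16.0, -19.0], [32.0, -33.0]]
side 0.65 [287. 432.] 236 [[66.0, -7.0], [47.0, -17.0]]
```

```bash
python3 -m jog '[[0,0,0,0,-0.4,0,1],[0,0,0,0,-1.2,0,1],[0,0,0,0,-2.1,0,1],[0,0,0,0,-3,0,1],[0,0,0,0,-3.8,0,1],[0,0,0,0,-4.2,0,1],[0,0,0,0,-4.2,0,1],[0,0,0,0,-4.2,0,1]]';  python3 -c "
from h import *
cans((80,110));fit4(0)
p=eyes.read_camera('scene')
for x in (24,34,44): print(pix(p,w_of(BX,[x,0,62.3])),tobin(atz(p,*pix(p,w_of(BX,[x,0,62.3])),62.3)))"
```

```text
t: 31.05
position: [547.1, -152.9, 118.8]
orientation: [0.505, -0.496, 0.495, -0.504]
contact_force: [0.4, -0.4, -2.9]
width: 17.2
t 31.05 TCP bin [-30.2   0.2 118.8] tip if level 89.8 F [ 0.4 -0.4 -2.9] M [-0.    0.16 -0.02] w 17.2
scene 0.93 [273. 257.] 1002 [[21.0, 14.0], [38.0, -3.0]]
scene 0.71 [291. 270.] 838 [[58.0, -2.0], [73.0, -18.0]]
scene 0.48 [289. 237.] 120 [[15.0, -24.0], [32.0, -40.0]]
side 0.73 [279. 437.] 235 [[57.0, -16.0], [37.0, -27.0]]
side 0.57 [292. 426.] 109 [[24.0, -21.0], [6.0, -31.0]]Traceback (most recent call last):
  File "<string>", line 3, in <module>
    cans((80,110));fit4(0)
                   ~~~~^^^
  File "h.py", line 85, in fit4
    p=eyes.read_camera(n);V.append((p,eyes.masks_of("scoop",p)[0]["region"]))
                                      ~~~~~~~~~~~~~~~~~~~~~~~~^^^
IndexError: list index out of range
```

```bash
python3 -m jog '[[0,0,0,-0.4,0,0,1],[0,0,0,-1.2,0,0,1],[0,0,0,-2.2,0,0,1],[0,0,0,-3.2,0,0,1],[0,0,0,-4.2,0,0,1],[0,0,0,-5.2,0,0,1],[0,0,0,-6.2,0,0,1],[0,0,0,-7.2,0,0,1]]';  python3 -c "
from h import *
cans((80,110,22.5))
p=eyes.read_camera('scene');print(tobin(atz(p,228,198,5)),tobin(atz(p,245,215,5)),tobin(atz(p,310,130,5)))"
```

```text
t: 32.45
position: [546.0, -80.2, 119.1]
orientation: [-0.504, 0.495, -0.496, 0.504]
contact_force: [-0.5, 0.3, -2.7]
width: 16.9
t 32.45 TCP bin [-30.   72.8 119.1] tip if level 90.0 F [-0.5  0.3 -2.7] M [0.01 0.1  0.  ] w 16.9
scene 0.76 [254. 302.] 542 [[57.0, 81.0], [72.0, 60.0], [28.0, 123.0]]
scene 0.74 [291. 264.] 740 [[49.0, -6.0], [65.0, -23.0], [20.0, 25.0]]
scene 0.61 [242. 281.] 487 [[15.0, 83.0], [32.0, 62.0], [-18.0, 125.0]]
side 0.76 [292. 414.] 621 [[11.0, -9.0], [-7.0, -20.0], [45.0, 11.0]]
side 0.74 [253. 403.] 163 [[55.0, 53.0], [35.0, 39.0], [93.0, 80.0]]
side 0.53 [262. 386.] 175 [[21.0, 58.0], [2.0, 43.0], [56.0, 85.0]]
side 0.47 [264. 380.] 1334 [[13.0, 62.0], [-5.0, 48.0], [47.0, 90.0]]
[-190.36732523  179.47862317    5.        ] [-129.5844091   159.10883185    5.        ] [-188.1910638  483.337953     5.       ]
```

```bash
python3 -m jog '[[0,0,0,-1,0,0,1],[0,0,0,-2.2,0,0,1],[0,0,0,-3.5,0,0,1],[0,0,0,-4.8,0,0,1],[0,0,0,-6,0,0,1],[0,0,0,-6.8,0,0,1],[0,0,0,-7,0,0,1],[0,0,0,-7,0,0,1]]';  python3 -c "
from h import *
cans((80,22.5));fit4(0)"
```

```text
t: 33.7
position: [544.8, -11.0, 119.1]
orientation: [0.504, -0.495, 0.496, -0.504]
contact_force: [-0.5, -0.4, -3.5]
width: 16.9
t 33.7 TCP bin [-30.  142.1 119.1] tip if level 90.0 F [-0.5 -0.4 -3.5] M [-0.04  0.1  -0.04] w 16.9
scene 0.9 [230. 326.] 695 [[61.0, 146.0], [32.0, 195.0]]
scene 0.8 [295. 274.] 711 [[65.0, -4.0], [38.0, 28.0]]
scene 0.6 [221. 300.] 610 [[13.0, 140.0], [-20.0, 188.0]]
side 0.93 [290. 411.] 635 [[11.0, -3.0], [45.0, 18.0]]
side 0.89 [235. 354.] 319 [[23.0, 133.0], [58.0, 167.0]]
side 0.79 [222. 366.] 474 [[58.0, 141.0], [97.0, 176.0]]Traceback (most recent call last):
  File "<string>", line 3, in <module>
    cans((80,22.5));fit4(0)
                    ~~~~^^^
  File "h.py", line 85, in fit4
    p=eyes.read_camera(n);V.append((p,eyes.masks_of("scoop",p)[0]["region"]))
                                      ~~~~~~~~~~~~~~~~~~~~~~~~^^^
IndexError: list index out of range
```

```bash
python3 -m jog '[[0,0,0,0,0.8,0,1],[0,0,0,0,2.2,0,1],[0,0,0,0,3.6,0,1],[0,0,0,0,4.8,0,1],[0,0,0,0,5.4,0,1],[0,0,0,0,5.7,0,1],[0,0,0,0,5.8,0,1],[0,0,0,0,5.8,0,1]]'
```

```text
t: 35.0
position: [544.9, -10.9, 61.4]
orientation: [-0.504, 0.495, -0.496, 0.505]
contact_force: [1.1, 0.6, -2.9]
width: 17.2
```

```bash
python3 -m jog '[[0,0,0,0,0.08,0,1],[0,0,0,0,0.15,0,1],[0,0,0,0,0.15,0,1]]'
```

```text
t: 35.38
position: [544.8, -11.0, 59.8]
orientation: [-0.504, 0.495, -0.496, 0.504]
contact_force: [-0.8, 0.6, 0.4]
width: 17.1
```

```bash
python3 -m jog '[[0,0,0,0,0,0,0.7],[0,0,0,0,0,0,0.5],[0,0,0,0,0,0,0.5],[0,0,0,0,0,0,0.3],[0,0,0,0,-1,0,0.3],[0,0,0,0,-4,0,0.3],[0,0,0,0,-9,0,0.3],[0,0,0,0,-12,0,0.3]]'; python3 -m jog '[[0,0,0,0,-2,-3,0.3],[0,0,0,0,-4,-6,0.3],[0,0,0,0,-4,-8,0.3],[0,0,0,0,-4,-8,0.3],[0,0,0,0,-4,-8,0.3]]'
python3 - <<'E'
from h import *
cans((20,22.5))
V=[]
for n in ("scene","side"):
    p=eyes.read_camera(n);m=eyes.masks_of("scoop",p)
    if m:
        M=m[0]["region"].copy();print(n,m[0]["p"],m[0]["point"])
        for d in eyes.masks_of("can_a",p):
            if d["p"]>.3 and tobin(atz(p,d["point"][1],d["point"][0],20))[1]>80: M|=d["region"]
        V.append((p,M))
if V: x,c=fit(V,SCOOP,[*w_of(BX,[34,142,0])[:2],.018]);print("scoop bin",tobin([x[0],x[1],0]),"yaw",x[2],c)
E
```

```text
t: 36.38
position: [545.2, -11.0, 183.0]
orientation: [-0.504, 0.495, -0.496, 0.505]
contact_force: [0.4, 0.4, -0.2]
width: 59.6
t: 37.0
position: [465.2, -12.4, 219.8]
orientation: [-0.504, 0.495, -0.496, 0.505]
contact_force: [0.2, 0.2, -0.7]
width: 60.0
t 37.0 TCP bin [-109.6  142.1  219.8] tip if level 10.4 F [ 0.2  0.2 -0.7] M [-0.03  0.    0.03] w 60.0
scene 0.94 [243. 306.] 484 [[19.0, 150.0], [20.0, 149.0]]
scene 0.85 [254. 322.] 486 [[56.0, 142.0], [57.0, 141.0]]
scene 0.69 [295. 271.] 765 [[33.0, 27.0], [34.0, 26.0]]
side 0.91 [289. 409.] 627 [[45.0, 22.0], [43.0, 21.0]]
side 0.7 [254. 354.] 335 [[29.0, 137.0], [27.0, 136.0]]
side 0.6 [246. 363.] 548 [[54.0, 140.0], [53.0, 139.0]]
scene 0.92 [230.4, 293.7]
side 0.85 [257.6, 338.3]
scoop bin [ 33.00519536 142.00270933   0.        ] yaw 0.026710518492573068 0.20592757402908163
```

```bash
python3 -m jog '[[0,0,0,0,0,0,0.3],[0,0,0,0,0,0,0.3],[0,0,0,0,0,0,0.3],[0,0,0,0,0,0,0.3]]'
python3 - <<'E'
from h import *
cans((20,31));print(workorder.sign_off())
E
```

```text
t: 38.0
position: [464.8, -12.4, 219.6]
orientation: [-0.504, 0.496, -0.496, 0.504]
contact_force: [-0.5, 0.7, -0.3]
width: 59.2
t 38.0 TCP bin [-110.   142.1  219.6] tip if level 10.0 F [-0.5  0.7 -0.3] M [-0.05 -0.07 -0.02] w 59.2
scene 0.88 [244. 308.] 478 [[23.0, 150.0], [28.0, 141.0]]
scene 0.59 [294. 274.] 733 [[35.0, 31.0], [41.0, 25.0]]
scene 0.57 [250. 326.] 506 [[59.0, 154.0], [63.0, 146.0]]
side 0.78 [255. 355.] 334 [[29.0, 135.0], [22.0, 129.0]]
side 0.7 [245. 365.] 620 [[58.0, 138.0], [51.0, 132.0]]
side 0.68 [288. 410.] 640 [[48.0, 23.0], [42.0, 19.0]]
the job is handed in; nothing more can be done
None
```

The job is handed in, at about 38 s of the 51 s allowed; no verdict is reported. As far as my checks show, the task was carried out. The scoop took all three cans as a heap and lifted them level. Then it went left under the levelling arm, which struck off the top can. It is now on the table with two cans, and I let go of it.

**What went wrong on the way**
- **First scooping pass:** I slid too slowly. The top can fell into the pan and the scoop jammed at about 65 N, so I backed off. I poured the cans back out with the scoop, which rebuilt the heap, and slid faster the second time; that pass did not jam.
- **Lowering the scoop for the second pass:** I set it down too far back, and its back wall landed on the bin's rear wall at about 71 N. That twisted the scoop in the grip, so I set it flat on the bin floor and gripped it again. The 40 N limit is for the arm and gripper body; as far as I can tell, only the scoop touched the bin here. The 120 N wrist limit was not reached in any reading.

**Last checks**
- **Scoop:** it fits flat on the table at bin (33, 142) mm, past the 90 mm needed. That fit was looser than the earlier ones, with a mismatch of 0.21 against 0.03 to 0.10.
- **Cans in the scoop:** two cans show about 10 mm behind and 23 mm ahead of its origin.
- **Third can:** it shows in the bin at about (40, 22) mm and did not move between the last two looks. Its centre comes out about 31 mm high, so it may be leaning on the wall; the limit is 60 mm.
- **Gripper:** it is open and clear, with about zero force.

**Not confirmed:** I inferred the strike from the can's position, because no contact force on it could be read. My 12 picture views were used up before the second pass, so from there on I relied on the networks' detections and geometry.

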